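# Vent the low wide fermenting jar

### The arm

A 6-joint arm with a two-finger parallel gripper is mounted at the origin on the work surface. World frame = base frame: x ahead of the robot, y to its left, z up, the work surface at z = 0. Lengths are in mm, angles in rad, forces in N, time in s.
With the tool pointing down it reaches from about 150 to 775 mm from the base axis. Payload 6.1 kg.
Tool frame: the origin (TCP) lies between the finger pads; the fingertips stand finger_overhang ahead of it and the grasp point (between the pads) lies 5 mm behind it (finger_overhang is the distance from the TCP to the fingertips, in mm); z points along the fingers, y is the direction in which the jaws open and shut (so a half turn about z gives the same grasp; the last joint's range is limited). The gripper opens to 85 mm and grips with 20 to 120 N. Pads are 22 mm wide; open, the fingers measure 114 mm over their backs; the gripper's body (76 mm by 85 mm) begins 54 mm behind the grasp point. The pads swing forward as they close: fully open they stand 13 mm farther back than shut.
Start: joints at [-1.255, 0.126, -0.04, 1.405, 0, 1.571], TCP at [163.046, -499.023, 245.295] pointing down, gripper open.
Joint ranges: [-2.72, 2.72], [-0.95, 1.95], [-1.27, 1.35], [-1.78, 2.02], [-1.46, 1.47], [-3.14, 3.14]. Speed limits (rad/s): [2.39, 2.39, 3.01, 3.14, 3.14, 3.14].

### API

Orientations are given as a unit quaternion [x, y, z, w].
In Python, from workcell import * gives the robot as it stands.
- The arm moves only by the tool move_arm, never from a script. Its argument "targets" is one flat list of numbers, 7 for each row, row after row: the turn, a rotation vector about the tool's x, y, z in units of 6 degrees (1.0 is 6 degrees), then the shift along the tool's x, y, z in units of 25 mm (1.0 is 25 mm), then the opening in per cent of the stroke, from 0 (shut) to 100 (fully open). In form: [rx, ry, rz, x, y, z, gripper, rx, ry, rz, x, y, z, gripper, ...]. A call has 1 to 20 rows; each row shifts and turns the commanded pose from where the row before left it, along the tool's axes as they then stand; what a row does not reach is not made up. A row lasts 1/12 s, in which the tool goes at most 41.7 mm and 7.16 degrees, less where a joint would pass 70% of its speed; a pose out of reach is approached as far as the arm can. A call is refused whole if a number of a shift passes 1 or a number of a turn 1, either way. A call with a gripper value outside its range is refused whole. The fingers move at their own pace and stop on an object; the grip force is fixed at half the most. Time passes only in rows, so rows that do not move let the fingers close. It gives the time, the measured TCP pose, the force and the opening at its end, in the units of the state.
- observe(): the state, without advancing time (a new reading comes with each control period).
- get_image(name): name is "scene" or "side" or "wrist"; returns a dict with "image" (400x640x3 uint8, red, green, blue), "fx", "fy", "cx", "cy" (pixels), "dist_coeffs" ([k1, k2, p1, p2, k3] as OpenCV has them; the pictures are not rectified), "rvec" (rotation vector, rad) and "tvec" (3), from world to camera coordinates, as OpenCV has them. Camera axes: x right, y down, z forward; pixel columns grow to the right and rows downward; lengths in mm; the calibration is good to about 2 mm. A picture is of the moment at which its call begins. There is no depth.
- sign_off(): hands the job in, once; it reports no verdict.
Trained networks look in a picture, given as the dict that the camera call returned (one of the last four; its "shot" number tells which), for a name from the list of things; names that differ only in an ending like _2 or _b are one class to them, and where a whole thing is asked for, a point or a joint stands for the part that bears it (a point fixed in the world has none). Each returns a list of dicts, best first, with "confidence" (0 to 1); they miss things now and then, are a little off and sometimes report something else, mostly with a low value. They report only what shows in the picture. A call takes as long as a camera call. They do not tell look-alikes from the thing itself.
- spot_in(picture, thing): "centre" ([row, column] as shares, 0 to 1, of the picture: columns of its width, rows of its height, amid what is visible of it).
The state is a dict: "clock": time; "joint_positions": joint angles; "qvel": joint speeds; "effort": joint torques, N m; "tcp_pos": TCP position; "eef_rot": TCP orientation; "ft_force": force on the tool from outside, world axes, zero at the start; "wrist_torque": the same for the moment, N m; "finger_gap": finger opening in mm.
Only numpy, scipy, OpenCV 4.12 (cv2) and the standard library are available. Lean on these libraries where they do the work, as an engineer would, in place of code of your own. Each camera call takes 0.05 s, during which the arm holds its last target. There are 200 camera calls.

### The job

Let the gas out of the low, wide jar in the tray: with a fingertip, gently press the vent button in the middle of its lid all the way in, keep it pressed for two seconds, then let go and draw back about a hand's width. Do not lift, tip or shift the jar, and leave the other jars and the loose things around them untouched.

Things in the scene. Friction and masses are not known exactly. Their poses are not given: they have to be found in the camera images.
- jar_squat: the low, wide round glass jar: 100 mm across, the widest and lowest of the four jars standing in the tray. White lid 92 mm across, its flat top 83 mm above the jar's underside; vent button in the middle of the lid. Loose, 0.5 to 1 kg. Origin: centre of its underside, z up.
- jar_squat_valve_top (a point): centre of the top face of the low wide jar's vent button: a grey round button 26 mm across, standing 10 mm proud of the lid (93 mm above the jar's underside) when released. It moves straight down along the jar's axis and follows the press.
- jar_squat_valve (a joint): how far the low wide jar's vent button is pressed in, m: 0 released, 0.006 at its stop (its top is then still 4 mm above the lid). It vents beyond 0.004. Springy: starts to move at about 1.5 N, 5 N presses it to the stop, and it springs back when let go. More than 20 N on the jar is rough handling.
- jar_tall: round jar 76 mm across, button top 128 mm above its underside (origin, z up). Same kind of lid and button. To be left alone.
- jar_slim: slim round jar 62 mm across, button top 126 mm above its underside (origin, z up). Same kind of lid and button. To be left alone.
- jar_square: square-bodied jar, 66 by 66 mm, round lid, button top 113 mm above its underside (origin, z up). Same kind of lid and button. To be left alone.
- tray: flat steel drip tray fixed to the counter, 320 (x) by 420 (y) mm, rim 14 mm high, inner floor 4 mm above the counter. The four jars and a spare lid stand in it. Origin: centre of its underside.
- spare_lid: loose white disc lid without a button, 64 mm across, 12 mm thick, lying in the tray among the jars. Origin: centre of its underside.
- pounder: wooden pounder lying on the counter on the robot's right, about 180 mm long, 42 mm thick at the head, which lies towards its -x; lies along its x axis, origin on the counter near its middle.
- measuring_cup: open clear plastic cup, 72 mm across, 80 mm high, on the robot's left. Origin: centre of its underside.
- funnel: white funnel standing mouth down to the left of the tray, 100 mm across, 95 mm high. Origin: centre of its underside.
- green_bottle: green glass bottle standing to the right of the tray, 72 mm across, 180 mm high. Origin: centre of its underside.
There are look-alikes about, which are no part of the job. What is shaped like the jar_squat but purple or yellow is not meant.

How it is judged:
By the outcome, as a careful person would: the job done as asked, in the order asked, and still so for the second after the job is handed in, with the robot touching nothing.
It also fails if it takes over 38 s, if anything falls off the work surface, if the arm or the gripper's body presses on something with over 40 N, if the wrist force passes 120 N, or if a joint passes its speed limit or range.

## Working session

There is one attempt and no reset: what is moved stays moved. The work goes in short steps, Python scripts to look and compute and a tool call to move; the robot and the scene stay as the last step left them, time stands still between calls to the robot, and variables do not carry over. Pictures are saved under pics/ and viewed, about 8 in all and at most 12, crops included, and the job is handed in when it is done.

Besides the shell and the picture viewer there is one more tool, called after "Call:" as name(argument=value, ...) on one line, values as JSON. move_arm: Moves the arm, as the interface text tells. Its arguments: {"type":"object","properties":{"targets":{"type":"array"}},"required":["targets"]}

```bash
mkdir -p pics; ls; cat > h.py <<'E'
from workcell import *
import numpy as np, cv2
def K(p): return np.array([[p['fx'],0,p['cx']],[0,p['fy'],p['cy']],[0,0,1.]])
def ray(p,uv):
    n=cv2.undistortPoints(np.array([[uv]],float),K(p),np.array(p['dist_coeffs'],float))[0,0]
    R=cv2.Rodrigues(np.array(p['rvec'],float))[0]; t=np.array(p['tvec'],float).ravel()
    return -R.T@t, R.T@np.array([n[0],n[1],1.])
def onz(p,uv,z):
    o,d=ray(p,uv); return o+d*(z-o[2])/d[2]
def proj(p,X):
    return cv2.projectPoints(np.array(X,float).reshape(-1,1,3),np.array(p['rvec'],float),np.array(p['tvec'],float),K(p),np.array(p['dist_coeffs'],float))[0][:,0]
def save(p,n): cv2.imwrite(f'pics/{n}.png',p['image'][:,:,::-1])
def spots(p,t):
    return [(round(s['confidence'],2),[round(s['centre'][1]*640,1),round(s['centre'][0]*400,1)]) for s in spot_in(p,t)]
E
python3 - <<'E'
from h import *
s=observe(); print(s)
for c in ['scene','side','wrist']:
    p=get_image(c); save(p,c+'0'); print(c,-cv2.Rodrigues(np.array(p['rvec'],float))[0].T@np.array(p['tvec'],float).ravel())
    for t in ['jar_squat','jar_squat_valve_top']:
        r=spots(p,t); print(t,[(a,b,onz(p,b,97).round()[:2]) for a,b in r])
E
```

```text
pics
{'clock': 0.0, 'joint_positions': array([-1.25499250e+00,  1.26396954e-01, -4.06367169e-02,  1.40538872e+00,
       -3.65638190e-08,  1.57084192e+00]), 'qvel': array([ 4.32148784e-04, -6.01089214e-05, -4.19558199e-04, -9.46052509e-04,
       -1.02521087e-03, -3.03174463e-04]), 'effort': array([-3.94631775e-05, -4.35915256e+01,  3.52923203e+01,  1.72258011e-02,
       -2.38368557e-04, -1.03272262e-05]), 'tcp_pos': array([ 162.93322061, -498.66501052,  244.50641168]), 'eef_rot': array([ 9.87562632e-01,  1.57224003e-01, -1.27882936e-04, -8.02912132e-04]), 'ft_force': array([-0.54605175, -0.35478035, -0.16178225]), 'wrist_torque': array([0.00970836, 0.05442581, 0.01016757]), 'finger_gap': 85.2556802570078}
scene [1252.38422866  315.86284895 1490.89174349]
jar_squat [(0.89, [403.0, 174.8], array([269., 242.])), (0.64, [368.5, 225.4], array([490., 197.])), (0.59, [461.9, 257.3], array([488., 494.]))]
jar_squat_valve_top [(0.68, [300.7, 212.2], array([525., -15.])), (0.59, [406.6, 170.4], array([247., 248.])), (0.37, [367.7, 218.3], array([467., 187.]))]
side [-367.6101158  -922.66815514 1065.08380995]
jar_squat [(0.82, [278.7, 186.6], array([423., 141.])), (0.75, [352.7, 310.3], array([ 233., -418.])), (0.66, [239.1, 157.5], array([423., 390.]))]
jar_squat_valve_top []
wrist [ 240.97022966 -474.14716152  372.66451721]
jar_squat []
jar_squat_valve_top []
```

View pics/scene0.png

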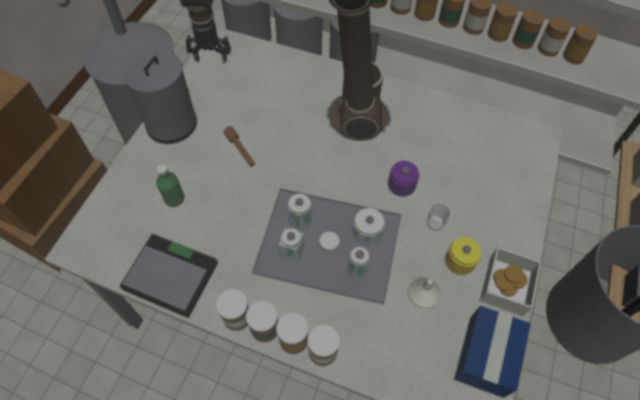

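View pics/side0.png

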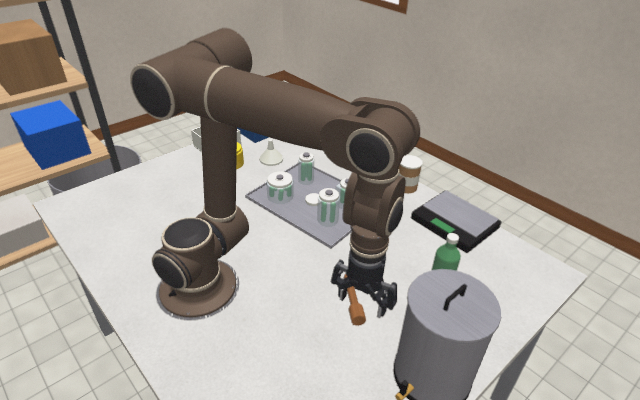

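Scene: the white squat jar is in the tray with its button at about (369,214), beside the slim jar (359,255). The purple (403,175) and yellow (464,252) jars are look-alikes. Side: the squat jar's button is at about (280,179).

```bash
python3 - <<'E'
from h import *
import workcell; print([n for n in dir(workcell) if not n.startswith('_')], getattr(workcell,'finger_overhang',None))
a=get_image('scene');b=get_image('side')
o1,d1=ray(a,(369,214));o2,d2=ray(b,(280,178.5))
A=np.stack([d1,-d2],1);s=np.linalg.lstsq(A,o2-o1,rcond=None)[0]
print(o1+d1*s[0],o2+d2*s[1]); print(onz(a,(369,214),97),onz(b,(280,178.5),97))
from scipy.spatial.transform import Rotation as R
print(R.from_quat(observe()['eef_rot']).as_matrix().round(3))
p=get_image('wrist'); print(p['fx'],p['fy'],cv2.Rodrigues(np.array(p['rvec'],float))[0].round(3))
for im,c,s in((a['image'],(359,232),'sc'),(b['image'],(300,185),'sd')):
    cr=im[c[1]-45:c[1]+45,c[0]-60:c[0]+60]; cv2.imwrite(f'pics/{s}c.png',cv2.resize(cr,None,fx=5,fy=5)[:,:,::-1])
x=cv2.imread('pics/scc.png');y=cv2.imread('pics/sdc.png');cv2.imwrite('pics/crop.png',cv2.resize(np.vstack([x,y]),None,fx=.66,fy=.66))
E
```

```text
['MotionError', 'finger_overhang', 'get_image', 'observe', 'sign_off', 'spot_in'] 14.0
[452.09477291 185.94911247  98.43702725] [458.21374201 178.84935068  95.58265086]
[451.26886615 185.81504018  97.        ] [457.00643996 177.23900203  97.        ]
[[ 0.951  0.311 -0.   ]
 [ 0.311 -0.951  0.   ]
 [ 0.    -0.    -1.   ]]
299.95616545121214 299.95616545121214 [[ 0.311 -0.95   0.   ]
 [-0.901 -0.295  0.318]
 [-0.302 -0.099 -0.948]]
```

View pics/crop.png

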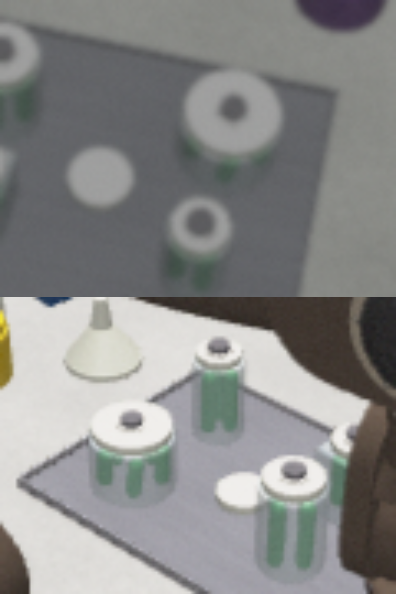

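Call:
move_arm(targets=[0, 0, -0.44, 0.92, -0.04, 0, 0, 0, 0, -0.44, 0.92, -0.04, 0, 0, 0, 0, -0.44, 0.92, -0.04, 0, 0, 0, 0, -0.44, 0.92, -0.04, 0, 0, 0, 0, -0.44, 0.92, -0.04, 0, 0, 0, 0, -0.44, 0.92, -0.04, 0, 0, 0, 0, -0.44, 0.92, -0.04, 0, 0, 0, 0, -0.44, 0.92, -0.04, 0, 0, 0, 0, -0.44, 0.92, -0.04, 0, 0, 0, 0, -0.44, 0.92, -0.04, 0, 0, 0, 0, -0.44, 0.92, -0.04, 0, 0, 0, 0, -0.44, 0.92, -0.04, 0, 0, 0, 0, -0.44, 0.92, -0.04, 0, 0, 0, 0, -0.44, 0.92, -0.04, 0, 0, 0, 0, -0.44, 0.92, -0.04, 0, 0, 0, 0, -0.44, 0.92, -0.04, 0, 0, 0, 0, -0.44, 0.92, -0.04, 0, 0, 0, 0, -0.44, 0.92, -0.04, 0, 0, 0, 0, -0.44, 0.92, -0.04, 0, 0, 0, 0, -0.44, 0.92, -0.04, 0, 0])

```text
clock: 2.27
tcp_pos: [474.1, -180.2, 245.3]
eef_rot: [0.814, 0.581, 0.0, 0.0]
ft_force: [-0.0, -0.3, 0.3]
finger_gap: 0.1
```

Call:
move_arm(targets=[0, 0, -0.44, 0.92, -0.04, 0, 0, 0, 0, -0.44, 0.92, -0.04, 0, 0, 0, 0, -0.44, 0.92, -0.04, 0, 0, 0, 0, -0.44, 0.92, -0.04, 0, 0, 0, 0, -0.44, 0.92, -0.04, 0, 0, 0, 0, -0.44, 0.92, -0.04, 0, 0, 0, 0, -0.44, 0.92, -0.04, 0, 0, 0, 0, -0.44, 0.92, -0.04, 0, 0, 0, 0, -0.44, 0.92, -0.04, 0, 0, 0, 0, -0.44, 0.92, -0.04, 0, 0, 0, 0, -0.44, 0.92, -0.04, 0, 0, 0, 0, -0.44, 0.92, -0.04, 0, 0, 0, 0, -0.44, 0.92, -0.04, 0, 0, 0, 0, -0.44, 0.92, -0.04, 0, 0, 0, 0, -0.44, 0.92, -0.04, 0.8, 0, 0, 0, -0.44, 0.92, -0.04, 0.8, 0, 0, 0, 0, 0, 0, 0, 0, 0, 0, 0, 0, 0, 0, 0])

```text
clock: 3.77
tcp_pos: [452.6, 178.9, 204.4]
eef_rot: [0.55, 0.835, -0.001, -0.001]
ft_force: [-0.1, -0.1, -0.5]
finger_gap: -0.2
```

```bash
python3 - <<'E'
from h import *
s=observe(); print(s['tcp_pos'],s['ft_force'],s['joint_positions'])
p=get_image('wrist'); save(p,'w1')
for t in ['jar_squat','jar_squat_valve_top']:
    print(t,[(a,b,onz(p,b,97).round(1)[:2]) for a,b in spots(p,t)])
print('tip px',proj(p,s['tcp_pos']-[0,0,14]))
E
```

```text
[452.56376258 178.88837143 204.38661642] [-0.06794077 -0.10151485 -0.48998034] [ 3.76553983e-01  5.82385616e-02 -2.03708599e-01  1.31097281e+00
 -2.16360496e-04  1.54163090e+00]
jar_squat [(0.94, [129.0, 40.9], array([275.5, 236.6])), (0.81, [340.5, 180.9], array([458.1, 201.6]))]
jar_squat_valve_top [(0.97, [92.8, 16.5], array([247. , 242.5])), (0.57, [341.2, 190.7], array([462.1, 194.3]))]
tip px [[322.60170301 259.63135263]]
```

View pics/w1.png

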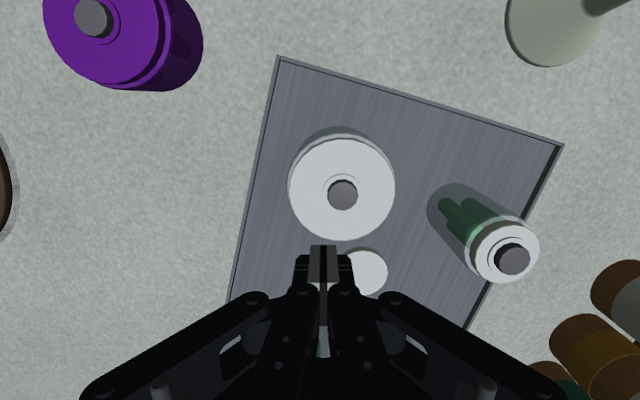

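Wrist view: the squat jar's button is at (342,194), directly ahead of the closed tips (323,245). The slim jar is to the right (513,258) and the spare lid is behind the tips.

```bash
python3 - <<'E'
from h import *
from scipy.spatial.transform import Rotation as R
s=observe(); p=get_image('wrist'); g=p['image'].astype(int)
# button: dark grey blob inside white lid
m=(g[170:220,315:370].mean(2)<150).astype(np.uint8)
n,l,st,c=cv2.connectedComponentsWithStats(m); i=1+np.argmax(st[1:,4]); print(st[i],c[i]+[315,170])
m2=(g[120:250,280:405].min(2)>165).astype(np.uint8); cs=cv2.findContours(m2,0,2)[0]; k=max(cs,key=cv2.contourArea); e=cv2.fitEllipse(k); print(e)
for uv,z in [((342,193),97),((e[0][0]+280,e[0][1]+120),87),(c[i]+[315,170],95)]:
    t=onz(p,uv,z); print(t, (R.from_quat(s['eef_rot']).inv().apply(t-s['tcp_pos'])/25).round(3))
E
```

```text
[ 10   6  31  32 758] [339.68865435 191.58707124]
((59.40834045410156, 67.02115631103516), (99.15950775146484, 103.77547454833984), 77.80516052246094)
[465.88351326 191.50609301  97.        ] [0.315 0.635 4.368]
[463.47174599 192.93945665  87.        ] [0.406 0.568 4.768]
[463.97487677 191.3568987   95.        ] [0.339 0.562 4.448]
```

Call:
move_arm(targets=[0, 0, 0, 0.18, 0.29, 0.3, 0, 0, 0, 0, 0.18, 0.28, 0.5, 0, 0, 0, 0, 0, 0, 0.6, 0, 0, 0, 0, 0, 0, 0.6, 0, 0, 0, 0, 0, 0, 0.5, 0, 0, 0, 0, 0, 0, 0, 0, 0, 0, 0, 0, 0, 0, 0])

```text
clock: 4.55
tcp_pos: [463.3, 191.9, 142.4]
eef_rot: [0.551, 0.834, -0.0, -0.0]
ft_force: [0.2, 0.2, 0.4]
finger_gap: -0.2
```

```bash
python3 - <<'E'
from h import *
from scipy.spatial.transform import Rotation as R
s=observe(); p=get_image('wrist'); save(p,'w2'); print(s['clock'],s['tcp_pos'],s['ft_force'])
print('tip',proj(p,s['tcp_pos']-[0,0,14]),'below at 97',proj(p,[*s['tcp_pos'][:2],97]),proj(p,[464.3,191.8,97]))
print(spots(p,'jar_squat_valve_top'))
q=get_image('side'); cv2.imwrite('pics/s2.png',cv2.resize(q['image'][130:220,210:330],None,fx=5,fy=5)[:,:,::-1])
E
```

```text
4.55 [463.2941025  191.94808854 142.35766584] [0.20571893 0.20904888 0.36503332]
tip [[322.61608467 259.63428381]] below at 97 [[322.76535091 234.63915171]] [[324.13416736 235.40481977]]
[(0.79, [9.1, 16.0]), (0.71, [500.2, 277.1]), (0.66, [323.3, 230.7])]
```

View pics/w2.png

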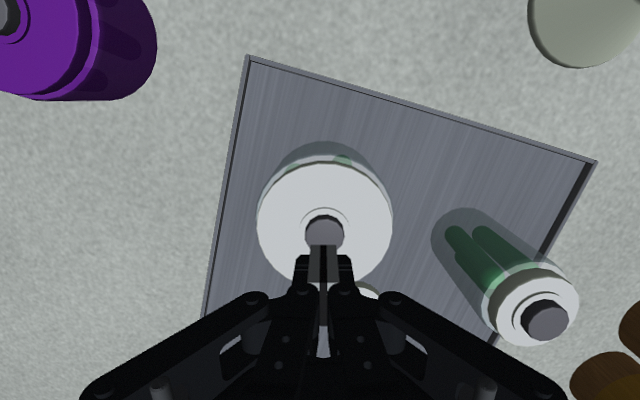

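View pics/s2.png

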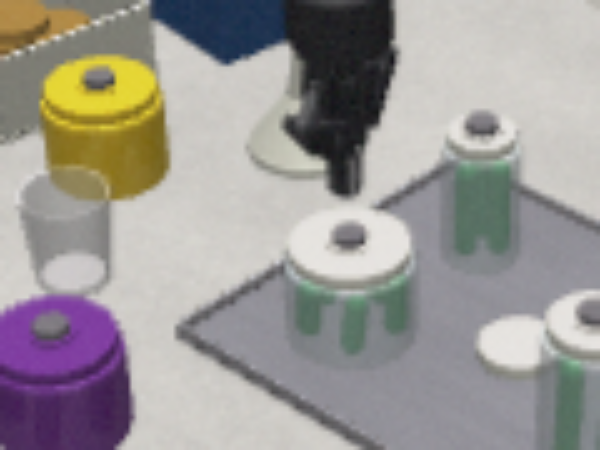

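Wrist: the button, at about (324,233), is under the tips within 1 mm. Side: the tip stands right above the button. Next I go down to just above contact, then press slowly.

Call:
move_arm(targets=[0, 0, 0, 0.02, 0.03, 0.4, 0, 0, 0, 0, 0, 0, 0.4, 0, 0, 0, 0, 0, 0, 0.2, 0, 0, 0, 0, 0, 0, 0.1, 0, 0, 0, 0, 0, 0, 0, 0, 0, 0, 0, 0, 0, 0, 0])

```text
clock: 5.2
tcp_pos: [463.5, 192.9, 115.1]
eef_rot: [0.551, 0.835, -0.0, -0.0]
ft_force: [-0.7, 0.5, -0.3]
finger_gap: -0.2
```

Call:
move_arm(targets=[0, 0, 0, 0, 0, 0.04, 0, 0, 0, 0, 0, 0, 0.04, 0, 0, 0, 0, 0, 0, 0.04, 0, 0, 0, 0, 0, 0, 0.04, 0, 0, 0, 0, 0, 0, 0, 0, 0, 0, 0, 0, 0, 0, 0])

```text
clock: 5.7
tcp_pos: [463.6, 193.0, 111.3]
eef_rot: [0.551, 0.835, -0.0, -0.0]
ft_force: [0.5, 0.2, -0.9]
finger_gap: 0.3
```

Call:
move_arm(targets=[0, 0, 0, 0, 0, 0.04, 0, 0, 0, 0, 0, 0, 0.04, 0, 0, 0, 0, 0, 0, 0.02, 0, 0, 0, 0, 0, 0, 0, 0, 0, 0, 0, 0, 0, 0, 0])

```text
clock: 6.12
tcp_pos: [463.8, 193.0, 109.0]
eef_rot: [0.551, 0.835, 0.0, 0.0]
ft_force: [-0.7, -0.7, 2.0]
finger_gap: 0.3
```

Call:
move_arm(targets=[0, 0, 0, 0, 0, 0.04, 0, 0, 0, 0, 0, 0, 0.04, 0, 0, 0, 0, 0, 0, 0.04, 0, 0, 0, 0, 0, 0, 0, 0, 0, 0, 0, 0, 0, 0, 0])

```text
clock: 6.53
tcp_pos: [463.8, 193.0, 105.9]
eef_rot: [0.551, 0.835, 0.0, 0.0]
ft_force: [-0.9, -0.7, 4.5]
finger_gap: -0.2
```

Call:
move_arm(targets=[0, 0, 0, 0, 0, 0.02, 0, 0, 0, 0, 0, 0, 0.02, 0, 0, 0, 0, 0, 0, 0, 0, 0, 0, 0, 0, 0, 0, 0])

```text
clock: 6.87
tcp_pos: [463.8, 193.0, 105.0]
eef_rot: [0.551, 0.835, 0.0, 0.0]
ft_force: [-1.0, 0.1, 6.4]
finger_gap: 0.0
```

Call:
move_arm(targets=[0, 0, 0, 0, 0, 0.01, 0, 0, 0, 0, 0, 0, 0, 0, 0, 0, 0, 0, 0, 0, 0])

```text
clock: 7.12
tcp_pos: [463.7, 193.0, 105.0]
eef_rot: [0.551, 0.835, 0.0, 0.0]
ft_force: [-1.4, -0.8, 7.0]
finger_gap: 0.0
```

The button is on its stop: position unchanged and force up to 7 N. I hold it for just over 2.5 s.

Call:
move_arm(targets=[0, 0, 0, 0, 0, 0, 0, 0, 0, 0, 0, 0, 0, 0, 0, 0, 0, 0, 0, 0, 0, 0, 0, 0, 0, 0, 0, 0, 0, 0, 0, 0, 0, 0, 0, 0, 0, 0, 0, 0, 0, 0, 0, 0, 0, 0, 0, 0, 0, 0, 0, 0, 0, 0, 0, 0, 0, 0, 0, 0, 0, 0, 0, 0, 0, 0, 0, 0, 0, 0, 0, 0, 0, 0, 0, 0, 0, 0, 0, 0, 0, 0, 0, 0, 0, 0, 0, 0, 0, 0, 0, 0, 0, 0, 0, 0, 0, 0, 0, 0, 0, 0, 0, 0, 0, 0, 0, 0, 0, 0, 0, 0])

```text
clock: 8.45
tcp_pos: [463.8, 193.0, 105.0]
eef_rot: [0.551, 0.835, 0.0, 0.0]
ft_force: [-1.1, -0.0, 6.8]
finger_gap: 0.2
```

Call:
move_arm(targets=[0, 0, 0, 0, 0, 0, 0, 0, 0, 0, 0, 0, 0, 0, 0, 0, 0, 0, 0, 0, 0, 0, 0, 0, 0, 0, 0, 0, 0, 0, 0, 0, 0, 0, 0, 0, 0, 0, 0, 0, 0, 0, 0, 0, 0, 0, 0, 0, 0, 0, 0, 0, 0, 0, 0, 0, 0, 0, 0, 0, 0, 0, 0, 0, 0, 0, 0, 0, 0, 0, 0, 0, 0, 0, 0, 0, 0, 0, 0, 0, 0, 0, 0, 0, 0, 0, 0, 0, 0, 0, 0])

```text
clock: 9.53
tcp_pos: [463.8, 193.0, 105.0]
eef_rot: [0.551, 0.835, 0.0, 0.0]
ft_force: [-2.2, -0.4, 7.8]
finger_gap: -0.2
```

Call:
move_arm(targets=[0, 0, 0, 0, 0, -0.1, 0, 0, 0, 0, 0, 0, -0.1, 0, 0, 0, 0, 0, 0, -0.2, 0, 0, 0, 0, 0, 0, -0.4, 0, 0, 0, 0, 0, 0, -0.6, 0, 0, 0, 0, 0, 0, -0.8, 0, 0, 0, 0, 0, 0, -0.8, 0, 0, 0, 0, 0, 0, -0.6, 0, 0, 0, 0, 0, 0, -0.4, 0, 0, 0, 0, 0, 0, 0, 0, 0, 0, 0, 0, 0, 0, 0, 0, 0, 0, 0, 0, 0, 0])

```text
clock: 10.53
tcp_pos: [463.2, 192.8, 203.6]
eef_rot: [0.551, 0.835, -0.001, -0.0]
ft_force: [-0.5, 0.4, -1.3]
finger_gap: -0.2
```

```bash
python3 - <<'E'
from h import *
s=observe(); p=get_image('wrist'); save(p,'w3'); print(s['clock'],s['tcp_pos'],s['ft_force'],abs(s['qvel']).max())
print('below at 97',proj(p,[463.8,193,97]),spots(p,'jar_squat_valve_top'))
E
```

```text
10.5333 [463.24507064 192.7985402  203.56026414] [-0.46820484  0.43310643 -1.253757  ] 0.00970466040688182
below at 97 [[323.68830981 203.07885759]] [(0.72, [319.2, 201.8]), (0.6, [75.4, 31.7]), (0.37, [537.1, 29.6])]
```

View pics/w3.png

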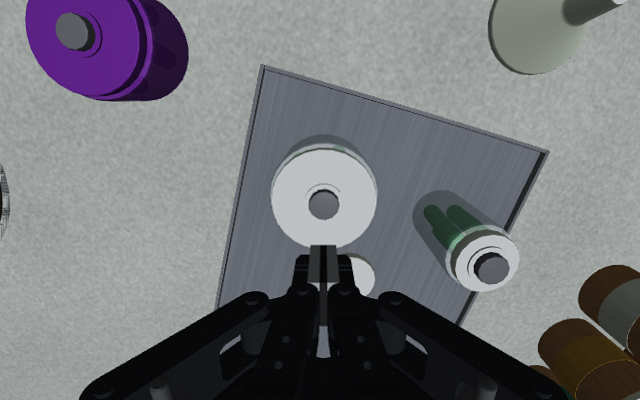

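The jar stands upright in place with its button out at (324,204), against a predicted (324,203). The tips are about 93 mm above it and touching nothing.

```bash
python3 -c "
from workcell import *
print(sign_off())"
```

```text
the job is handed in; nothing more can be done
None
```

I pressed the low white jar's vent button to its stop with the closed fingertips, held it for more than 2.4 s, then drew back about 93 mm straight up and handed the job in. The whole job took about 10.5 s of the 38 s allowed.

- **Press:** the button went in about 6 mm. At the end of its travel the position stopped changing while the force rose. The readings I took while it was pressed were 6.4 to 7.8 N.
- **Last look:** the button was at pixel (324,204) against a predicted (324,203), so the jar had not shifted. The button was out again, and the force was back to about noise level (1.4 N or less).
- **Other jars and loose things:** the tray view showed the slim jar and spare lid undisturbed. I took no final overview picture of the rest, but the arm only passed well above everything.
- **Disagreement:** the scene and side cameras first put the button about 10 mm from where the wrist camera did. I went by the close wrist view, and the contact confirmed it.

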